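Release the long vial from the dispenser

ROBOT

A 6-joint arm with a two-finger parallel gripper is mounted at the origin on the work surface. World frame = base frame: x ahead of the robot, y to its left, z up, the work surface at z = 0. Lengths are in m, angles in rad, forces in N, time in s.
With the tool pointing down it reaches from about 0.35 to 0.975 m from the base axis. Payload 4.9 kg.
Tool frame: the origin (TCP) lies on the mounting face of the last link; the fingertips stand 173 mm ahead of it and the grasp point (between the pads) lies 155 mm ahead of it; z points along the fingers, y is the line along which they close (so a half turn about z gives the same grasp; the last joint's range is limited). The gripper opens to 85 mm and grips with 20 to 120 N. Pads are 22 mm wide; open, the fingers measure 114 mm over their backs; the gripper's body (76 mm by 85 mm) begins 54 mm behind the grasp point. The pads swing forward as they close: fully open they stand 13 mm farther back than shut.
Start: joints at [1.214, 0.053, 1.613, -0, 1.476, -0.119], TCP at [0.147, 0.607, 0.405] pointing down, gripper open.
Joint ranges: [-3.01, 3.01], [-1.01, 2.22], [0.06, 2.58], [-1.02, 4.17], [0.09, 2.62], [-3.14, 3.14]. Speed limits (rad/s): [2.57, 2.57, 3.14, 3.14, 3.14, 3.14].

INTERFACE

Orientations are given as a rotation vector (axis times angle).
In Python, from station import monitor, eyes, finish_job gives the robot as it stands. The module is installed in compiled form; this text tells all that it offers.
- The arm moves only by the tool step_arm, never from a script. Its argument "commands" is a list of rows, each a list of 3 entries, a list of its own where there are three numbers: the opening in per cent of the stroke, from 0 (shut) to 100 (fully open), then the shift along the tool's x, y, z in mm, then the turn about the tool's z in degrees. In form: [[hand, [x, y, z], yaw], ...]. A call has 1 to 12 rows; each row is the pose to reach, as a shift and turn from the pose commanded when the call began, along the tool's axes at that moment; what a row does not reach only later rows make up. A row lasts 1/8 s, in which the tool goes at most 62.5 mm and 10.7 degrees, less where a joint would pass 70% of its speed; a pose out of reach is approached as far as the arm can. A call with a gripper value outside its range is refused whole. The fingers move at their own pace and stop on an object; "squeeze" is the grip in N (left out, the last holds). Time passes only in rows, so rows that repeat a pose let the fingers close. It gives the time, the measured TCP pose, the force, the opening and the grip force at its end, in the units of the state.
- monitor.get_obs(): the state, without advancing time (a new reading comes with each control period).
- eyes.get_image(name): name is "scene" or "top"; returns the picture (480x640x3 uint8, red, green, blue); there is no depth.
- eyes.camera_info(name): a dict with "camera_matrix" (3x3 intrinsics, pixels), "extrinsics" (4x4, takes a point from camera to world coordinates). Camera axes: x right, y down, z forward; pixel columns grow to the right and rows downward; lengths in m; the calibration is good to about 2 mm. A picture is of the moment at which its call begins. camera_info takes no time and is no camera call.
- finish_job(): hands the job in; it is judged then, once.
The state is a dict: "t": time; "q": joint angles; "dq": joint speeds; "effort": joint torques, N m; "tool_pos": TCP position; "tool_rot": TCP orientation; "contact_force": force on the tool from outside, world axes, zero at the start; "wrist_torque": the same for the moment, N m; "opening": finger opening in m; "grip_force": force on a finger pad.
Only numpy, scipy, OpenCV 4.12 (cv2) and the standard library are available. Lean on these libraries where they do the work, as an engineer would, in place of code of your own. Each camera call takes 0.05 s, during which the arm holds its last target. There are 200 camera calls.

TASK

First push the receiving tray fully home under the vial dispenser, then press down the lever pad of the lane that holds the long vial and keep it down until that vial has rolled out into the tray. Then let the lever come back up so that its gate is shut, with the short vial still behind its own gate and the tray still home. Do not touch the vials, pick nothing up, and leave the other things on the bench standing where they are.

Things in the scene. Friction and masses are not known exactly. Their poses are not given: they have to be found in the camera images.
- dispenser: Fixed two-lane vial dispenser, all sizes in mm. Origin on the bench under its middle; x points downhill along the lanes to the tray, z up. Lanes a (y = +48) and b (y = -48), each 70 wide, fall 12 degrees and end at x = 78, 42 above the bench. Over each a rocking lever: pivot x = -50, height 118; press pad uphill at x = -157; hanging gate frame downhill at x = 37. Tallest part 128.
- lever_a (a joint): Lever of lane a, rad: 0 = gate shut (rest), grows as the pad is pressed down, stop at 0.36 (pad 37 mm lower, gate raised about 35 mm). A vial passes from about 0.25 up; keep it pressed about 1 s while the vial rolls out. A spring shuts the gate when let go; about 2 N at the pad start it, about 5 N hold it fully down.
- lever_b (a joint): Lever of lane b; otherwise as lever_a.
- lever_a_pad (a point): Centre of the top face of lever_a's press pad, a flat plate 46 mm (along dispenser x) by 44 mm (y); 123 mm above the bench at rest, free space below; moves with the lever.
- lever_b_pad (a point): The same on lever_b.
- tray (a joint): Steel receiving tray on runners at the lower end of the lanes, m: 0 = fully home (near wall under the lane mouths, against a stop), grows as it stands out along dispenser +x, up to 0.09. Stays where left; 2 to 3 N push it. If it stands out, a released vial falls on the bench.
- tray_centre (a point): Centre of the tray's floor, 7 mm above the bench, axes as the dispenser's; moves with the tray. Tray 114 mm (x) by 184 mm (y), walls 3 mm thick, their tops 28 mm above the bench but 46 mm at the outer (+x) end.
- tray_end (a point): Point on the outer (+x) face of the tray's tall outer end wall, mid width, 34 mm above the bench (wall from 2 to 46 mm): push here towards dispenser -x. Moves with the tray; the bench is free for 50 mm beyond it.
- long_vial: The long white vial with narrower aluminium cap: 24 mm diameter, 62 mm long, lying across one of the two lanes (either one) against its gate. Origin at its middle, y along its length.
- short_vial: The short vial, same make: 24 mm diameter, 38 mm long, lying likewise in the other lane. Origin at its middle, y along its length.
- vial_behind: Bystander: a capped white vial standing behind the lever pads, diameter 24, height 62 (mm); origin at the centre of its underside.
- vial_left: Bystander: a capped white vial standing beyond the tray, diameter 24, height 50 (mm); origin at the centre of its underside.
- bottle_a: Bystander: a clear plastic bottle with a white cap, diameter 60, height 135 (mm); origin at the centre of its underside.
- bottle_b: Bystander: a second such bottle, diameter 60, height 135 (mm); origin at the centre of its underside.
- carton: Bystander: a small cardboard carton 55 x 70 x 60 (mm); origin at the centre of its underside.
- syringe: Bystander: a capped plastic syringe lying flat, about 155 long, 34 over its flange, 18 high (mm); origin at the centre of its underside.
- dish: Bystander: a round steel dish, diameter 100, height 35 (mm); origin at the centre of its underside.

How it is judged:
On the way, in this order (a step that is already met when the one before it is completed fails the run):
1. the tray is pushed fully home (within 6 mm) (value of joint tray below 0.006 m), for 0.2 s.
2. the long vial has rolled out under its lifted gate into the tray (x of long_vial in the frame of tray_centre between -0.055 and 0.055 m and y of long_vial in the frame of tray_centre between -0.09 and 0.09 m and height (world z) of long_vial below 0.032 m), for 0.2 s.
At the end, for the whole second after the job is handed in: The long vial lies at rest in the tray (slower than 0.05 m/s), the tray is home within 8 mm, both levers are back within 0.04 rad of rest, and the short vial is still in its lane behind its gate (all of step 2 and linear speed of long_vial below 0.05 m/s and value of joint tray below 0.008 m and value of joint each of lever_a, lever_b below 0.04 rad and not (x of short_vial in the frame of dispenser above 0.045 m) and x of short_vial in the frame of dispenser above -0.075 m and height (world z) of short_vial above 0.05 m); the robot touches nothing.
It fails at once if the short vial leaves its lane (x of short_vial in the frame of dispenser above 0.045 m).
It fails at once if a vial of the dispenser is touched by the robot (contact force between any of the fingers, the arm and long_vial above 0.3 N or contact force between any of the fingers, the arm and short_vial above 0.3 N).
It fails at once if a vial is lifted out of the dispenser or the tray (height (world z) of any of long_vial, short_vial above 0.11 m).
It fails at once if a bystander is shifted by more than 25 mm, lifted or knocked over (distance of any of vial_behind, vial_left, bottle_a, bottle_b, carton, syringe, dish from where it was at the start of the episode above 0.025 m or angle between any of vial_behind, vial_left, bottle_a, bottle_b, carton, syringe, dish's own z axis and vertical above 0.5 rad).
It also fails if it takes over 48 s, if anything falls off the work surface, if the arm or the gripper's body presses on something with over 40 N, if the wrist force passes 120 N, or if a joint passes its speed limit or range.

## Working session

There is one attempt and no reset: what is moved stays moved. The work goes in short steps, Python scripts to look and compute and a tool call to move; the robot and the scene stay as the last step left them, time stands still between calls to the robot, and variables do not carry over. Pictures are saved under pics/ and viewed, at most 10 in all, crops included, and the job is handed in when it is done.

Besides the shell and the picture viewer there is one more tool, called after ">>>" as a command line: name --argument value ..., lists and objects as JSON in quotes. step_arm: Moves the arm, as the interface text tells. Its arguments: {"type":"object","properties":{"commands":{"type":"array"},"squeeze":{"type":"number"}},"required":["commands"]}

```bash
mkdir -p pics
python3 - <<'E'
from station import monitor, eyes
import cv2
for n in("scene","top"):
    cv2.imwrite(f"pics/{n}0.png",eyes.get_image(n)[:,:,::-1]); i=eyes.camera_info(n); print(i["camera_matrix"],i["extrinsics"])
o=monitor.get_obs(); print(o["t"],o["tool_pos"],o["tool_rot"])
E
```

```text
[[536.01508541   0.         317.54899738]
 [  0.         536.01508541 239.78517532]
 [  0.           0.           1.        ]] [[ 0.13975505  0.63243082 -0.76190536  1.32456038]
 [ 0.99016274 -0.09454572  0.10314485 -0.03282067]
 [-0.00680291 -0.76882531 -0.63942267  0.75417266]
 [ 0.          0.          0.          1.        ]]
[[456.95954154   0.         314.45201882]
 [  0.         456.95954154 242.47832546]
 [  0.           0.           1.        ]] [[ 3.90940720e-03 -9.84762595e-01  1.73860138e-01  3.96213073e-01]
 [-9.99992277e-01 -3.77968013e-03  1.07724168e-03  7.35754428e-02]
 [-4.03691601e-04 -1.73863007e-01 -9.84769766e-01  1.02298990e+00]
 [ 0.00000000e+00  0.00000000e+00  0.00000000e+00  1.00000000e+00]]
0.1 [0.14714945 0.60719026 0.40357175] [-3.72637493e-01 -3.11895508e+00  2.84915779e-03]
```

View pics/scene0.png

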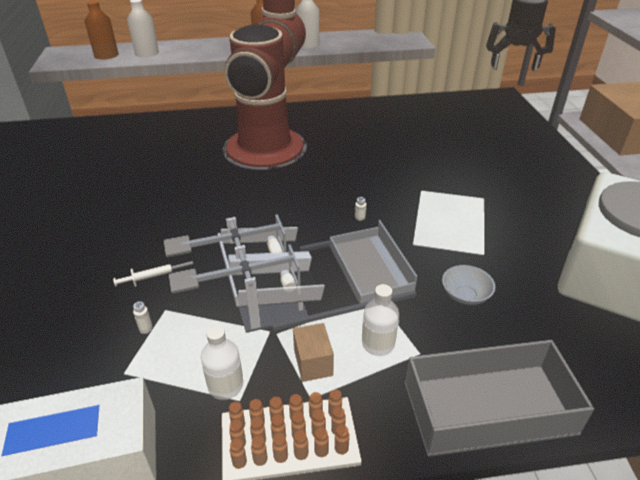

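View pics/top0.png

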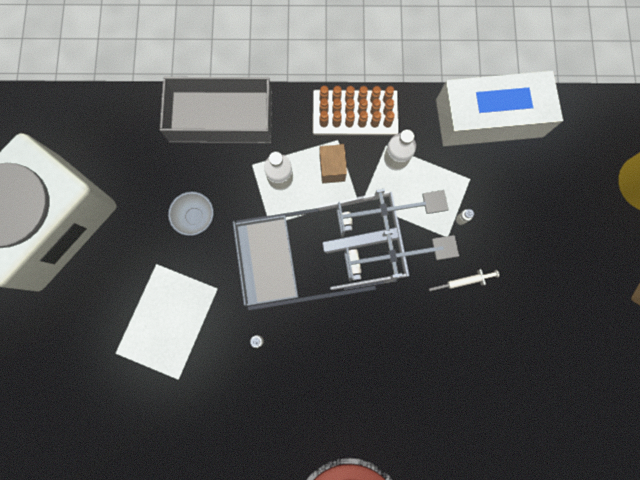

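Top view: the tray is at about (265,262) on the left, and the pads are at (435,202) and (446,247). The long vial seems to be in the lower lane (354,264) and the short one in the upper lane (347,220). I'll zoom in to measure.

Run:
```python
import cv2
a=cv2.imread("pics/top0.png")[180:320,225:485]; cv2.imwrite("pics/c1.png",cv2.resize(a,None,fx=3,fy=3,interpolation=cv2.INTER_CUBIC))
```

```text
(no output)
```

View pics/c1.png

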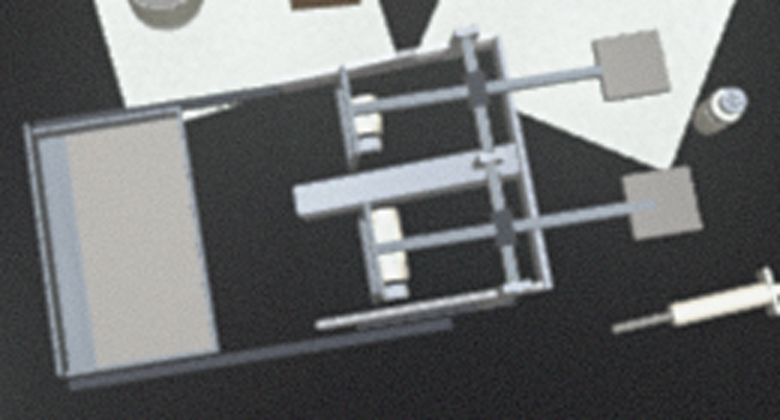

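The close-up confirms it: the long vial is in the lower lane (nearer the robot), whose pad is at crop (663,203). The other pad is at (631,65), and the top corners of the outer wall are at (27,126) and (62,374).

```bash
cat > h.py <<'E'
from station import monitor, eyes
import numpy as np
from scipy.spatial.transform import Rotation as R
I=eyes.camera_info("top");K=I["camera_matrix"];T=I["extrinsics"]
def px(u,v,z):
    d=T[:3,:3]@np.linalg.solve(K,[u,v,1]);return T[:3,3]+d*(z-T[2,3])/d[2]
def cr(u,v,z): return px(225+(u-1)/3,180+(v-1)/3,z)
E
python3 - <<'E'
from h import *
pa=cr(663,203,.123);pb=cr(631,65,.123);c1=cr(27,126,.046);c2=cr(62,374,.046)
print(pa,pb,np.linalg.norm(pa-pb),c1,c2,np.linalg.norm(c1-c2))
ny=(pa-pb)[:2]/np.linalg.norm(pa-pb); ex=np.array([ny[1],-ny[0]]);print("ydir",ny,"xdir",ex, np.degrees(np.arctan2(ex[1],ex[0])))
w=(c2-c1)[:2];w/=np.linalg.norm(w);print("from tray",w)
O=(pa+pb)[:2]/2+157*.001*ex;print("O",O,"tray end x",((c1+c2)[:2]/2-O)@ex,((c1+c2)[:2]/2-O)@ny)
for n,u,v,z in [("dish",190,214,.035),("vialL",257,342,.05),("vialB",467,215,.062),("bottleA",276,160,.135),("car",333,150,.06),("syr",470,281,.01),("botB",406,138,.135)]:
    p=px(u,v,z)[:2];print(n,p,"disp",(p-O)@ex,(p-O)@ny)
o=monitor.get_obs();print(R.from_rotvec(o["tool_rot"]).as_matrix().round(3))
E
```

```text
[ 0.54627025 -0.1873809   0.123     ] [ 0.64094718 -0.17006727  0.123     ] 0.09624699416778607 [0.61427872 0.25165057 0.046     ] [0.43494338 0.22069152 0.046     ] 0.1819879773214786
ydir [-0.98368719 -0.17988751] xdir [-0.17988751  0.98368719] 100.36320773322922
from tray [-0.98542407 -0.17011587]
O [ 0.56536638 -0.02428519] tray end x 0.26353883925943056 -0.0067623322734656184
dish [0.63378645 0.35121484] disp 0.357066652270243 -0.13485171579901095
vialL [0.35710278 0.19344528] disp 0.2516426946889805 0.16569923567611725
vialB [ 0.62735754 -0.25435697] disp -0.23747009751912074 -0.019592878235439648
bottleA [0.72340331 0.15359179] disp 0.14654644313406345 -0.18745675930012248
car [0.77478952 0.03428158] disp 0.019938777328297384 -0.2165422971086207
syr [ 0.4896266 -0.270623 ] disp -0.22869470207190445 0.11881733720366021
botB [ 0.77185222 -0.1128346 ] disp -0.12424914090919296 -0.18718855173226082
[[-0.972  0.236 -0.001]
 [ 0.236  0.972 -0.002]
 [ 0.    -0.002 -1.   ]]
```

>>> step_arm --commands '[[0, [-434, -242, 80], -24], [0, [-434, -242, 80], -24], [0, [-434, -242, 80], -24], [0, [-434, -242, 80], -24], [0, [-434, -242, 80], -24], [0, [-434, -242, 80], -24], [0, [-434, -242, 80], -24], [0, [-434, -242, 80], -24], [0, [-434, -242, 80], -24], [0, [-434, -242, 80], -24], [0, [-434, -242, 80], -24], [0, [-434, -242, 80], -24]]' --squeeze 60

```text
t: 1.6
tool_pos: [0.5111, 0.2711, 0.325]
tool_rot: [-0.287, 3.128, 0.0]
contact_force: [-0.6, -0.6, -0.5]
opening: -0.0
grip_force: 0.0
```

Run:
```python
from h import *
import cv2
o=monitor.get_obs();M=R.from_rotvec(o["tool_rot"]).as_matrix();print(o["t"],o["tool_pos"],M.round(3),o["opening"])
O=np.array([.5654,-.0243]);a=np.radians(100.1);ex=np.array([np.cos(a),np.sin(a)]);ey=np.array([-ex[1],ex[0]])
p=o["tool_pos"][:2]-O;print(p@ex,p@ey)
cv2.imwrite("pics/s1.png",eyes.get_image("scene")[150:390,100:520,::-1])
```

```text
1.6 [0.51110815 0.27113711 0.3250076 ] [[-0.983 -0.182  0.   ]
 [-0.182  0.983  0.   ]
 [-0.     0.    -1.   ]] -3.0427207944921866e-05
0.3003797587710379 0.0016406627981922135
```

View pics/s1.png

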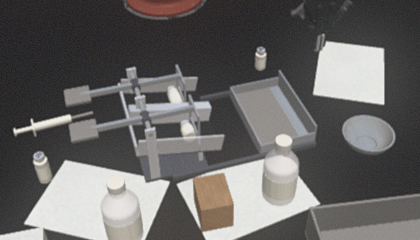

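The closed gripper, at crop (320,40), hovers beyond the tray's outer wall, and the bench below it is clear. I'll lower it and push.

>>> step_arm --commands '[[0, [0, 0, 50], 0], [0, [0, 0, 100], 0], [0, [0, 0, 132], 0], [0, [0, 0, 132], 0], [0, [0, -10, 132], 0], [0, [0, -20, 132], 0], [0, [0, -30, 132], 0], [0, [0, -40, 132], 0], [0, [0, -50, 132], 0], [0, [0, -60, 132], 0], [0, [0, -60, 132], 0]]'

```text
t: 3.02
tool_pos: [0.5227, 0.2099, 0.1922]
tool_rot: [0.282, -3.128, 0.002]
contact_force: [1.1, -0.7, -0.1]
opening: 0.0003
grip_force: 0.0
```

>>> step_arm --commands '[[0, [0, -8, 0], 0], [0, [0, -16, 0], 0], [0, [0, -24, 0], 0], [0, [0, -24, 0], 0]]'

```text
t: 3.52
tool_pos: [0.5273, 0.1866, 0.1926]
tool_rot: [-0.283, 3.128, -0.001]
contact_force: [0.5, 0.0, -0.2]
opening: 0.0002
grip_force: 0.0
```

Run:
```python
from h import *
import cv2
o=monitor.get_obs();print(o["t"],o["contact_force"])
O=np.array([.5654,-.0243]);a=np.radians(100.1);ex=np.array([np.cos(a),np.sin(a)]);ey=np.array([-ex[1],ex[0]])
p=o["tool_pos"][:2]-O;print(p@ex,p@ey)
cv2.imwrite("pics/s2.png",cv2.resize(eyes.get_image("top")[180:320,225:485,::-1],None,fx=3,fy=3))
```

```text
3.525 [ 0.46002621  0.0272785  -0.22995698]
0.21429038529122607 0.0004955381861545799
```

View pics/s2.png

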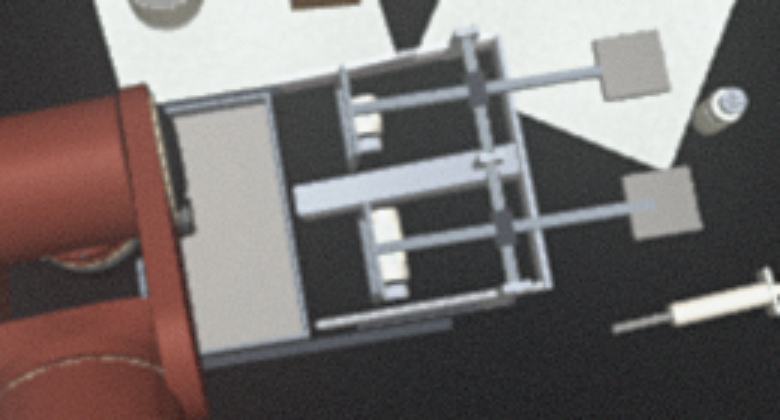

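The tray has moved in; its inner edge now runs from (270,94) to (305,338), close to the lane mouths. I'll keep pushing until it meets the stop.

>>> step_arm --commands '[[0, [0, -4, 0], 0], [0, [0, -8, 0], 0], [0, [0, -12, 0], 0], [0, [0, -12, 0], 0]]'

```text
t: 4.08
tool_pos: [0.5295, 0.1752, 0.1928]
tool_rot: [-0.284, 3.128, -0.001]
contact_force: [-0.5, 0.8, -0.3]
opening: -0.0
grip_force: 0.1
```

>>> step_arm --commands '[[0, [0, -3, 0], 0], [0, [0, -6, 0], 0], [0, [0, -8, 0], 0], [0, [0, -8, 0], 0]]'

```text
t: 4.58
tool_pos: [0.5307, 0.168, 0.1928]
tool_rot: [-0.283, 3.129, 0.003]
contact_force: [-0.6, 4.3, 0.3]
opening: -0.0001
grip_force: 2.4
```

>>> step_arm --commands '[[0, [0, -3, 0], 0], [0, [0, -3, 0], 0], [0, [0, -3, 0], 0]]'

```text
t: 4.95
tool_pos: [0.5308, 0.1669, 0.1929]
tool_rot: [0.283, -3.129, -0.011]
contact_force: [-2.0, 14.9, 1.2]
opening: -0.0
grip_force: 7.6
```

The force jumped to 15 N, so the tray is against its stop. I'll back off, lift, and go above lane a's pad.

>>> step_arm --commands '[[0, [0, 15, 0], 0], [0, [0, 25, 0], 0], [0, [0, 25, -60], 0], [0, [0, 25, -120], 0], [0, [0, 25, -165], 0], [0, [25, -35, -165], 0], [0, [30, -95, -165], 0], [0, [40, -155, -165], 0], [0, [49, -215, -165], 0], [0, [49, -275, -165], 0], [0, [49, -320, -165], 0], [0, [49, -348, -165], 0]]'

```text
t: 6.45
tool_pos: [0.5457, -0.1887, 0.3575]
tool_rot: [0.281, -3.128, 0.001]
contact_force: [-0.3, 0.2, -0.3]
opening: -0.0002
grip_force: 0.0
```

>>> step_arm --commands '[[0, [0, 0, 20], 0], [0, [0, 0, 35], 0], [0, [0, 0, 35], 0]]'

```text
t: 6.82
tool_pos: [0.5449, -0.1849, 0.3195]
tool_rot: [0.286, -3.124, -0.005]
contact_force: [-0.1, -0.3, 0.2]
opening: -0.0002
grip_force: 0.0
```

Run:
```python
from h import *
import cv2
o=monitor.get_obs();print(o["t"],o["tool_pos"],o["contact_force"])
d=np.array([.5463,-.1874])-o["tool_pos"][:2];M=R.from_rotvec(o["tool_rot"]).as_matrix();print(M.T@[*d,0])
a=eyes.get_image("scene")[160:340,130:430,::-1];b=eyes.get_image("top")[180:320,225:485,::-1]
cv2.imwrite("pics/s3.png",cv2.resize(a,None,fx=2.6,fy=2.6))
cv2.imwrite("pics/t3.png",cv2.resize(b,None,fx=3,fy=3))
```

```text
6.825 [ 0.54485214 -0.18487776  0.31954373] [-0.08324711 -0.33677808  0.21002207]
[-9.66089136e-04 -2.74307923e-03 -1.33683025e-05]
```

View pics/s3.png

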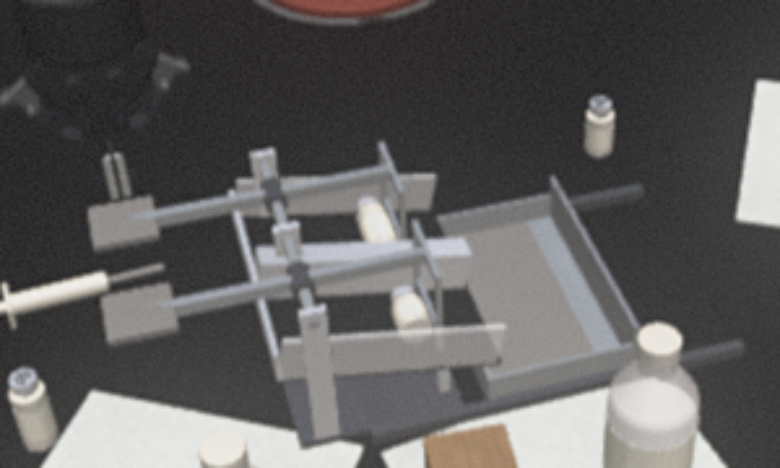

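The tray is seated against the dispenser. The fingertips, at (118,180), hang over lane a's pad at (125,222), and the long vial is at (378,220). I'll press now.

>>> step_arm --commands '[[0, [0, -2, 15], 0], [0, [0, -2, 25], 0], [0, [0, -2, 35], 0], [0, [0, -2, 45], 0], [0, [0, -2, 52], 0], [0, [0, -2, 57], 0], [0, [0, -2, 57], 0], [0, [0, -2, 57], 0], [0, [0, -2, 57], 0]]'

```text
t: 8.05
tool_pos: [0.5463, -0.1885, 0.2662]
tool_rot: [-0.284, 3.128, -0.001]
contact_force: [-0.0, 0.7, 4.2]
opening: 0.0004
grip_force: 1.9
```

>>> step_arm --commands '[[0, [0, 0, 1], 0], [0, [0, 0, 1], 0], [0, [0, 0, 1], 0], [0, [0, 0, 1], 0], [0, [0, 0, 1], 0], [0, [0, 0, 1], 0], [0, [0, 0, 1], 0], [0, [0, 0, 1], 0]]'

```text
t: 9.05
tool_pos: [0.5462, -0.1884, 0.2648]
tool_rot: [-0.284, 3.128, -0.0]
contact_force: [2.0, 0.9, 4.1]
opening: 0.0001
grip_force: 1.9
```

Run:
```python
from h import *
import cv2
o=monitor.get_obs();print(o["t"],o["tool_pos"],o["contact_force"])
a=eyes.get_image("scene")[160:340,130:430,::-1]
cv2.imwrite("pics/s4.png",cv2.resize(a,None,fx=2.6,fy=2.6))
```

```text
9.05 [ 0.54616717 -0.18841081  0.264782  ] [2.04431969 0.88131378 4.07944984]
```

View pics/s4.png

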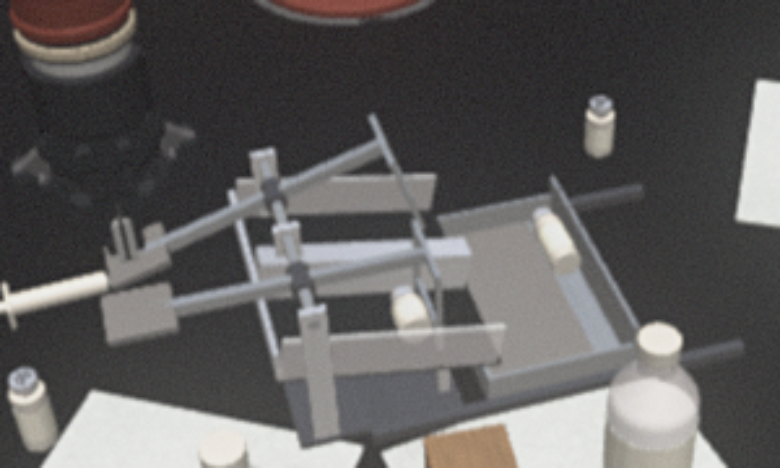

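The long vial now lies in the tray at (555,240), the tray hasn't moved, and the short vial is still at (410,310). I'll release gently.

>>> step_arm --commands '[[0, [0, 0, -8], 0], [0, [0, 0, -16], 0], [0, [0, 0, -24], 0], [0, [0, 0, -32], 0], [0, [0, 0, -40], 0], [0, [0, 0, -60], 0], [0, [0, 0, -100], 0], [0, [0, 0, -130], 0], [0, [0, 0, -130], 0], [0, [0, 0, -130], 0], [0, [0, 0, -130], 0], [0, [0, 0, -130], 0]]'

```text
t: 10.6
tool_pos: [0.5459, -0.1883, 0.3933]
tool_rot: [0.284, -3.127, -0.002]
contact_force: [0.2, -0.3, 0.6]
opening: 0.0003
grip_force: 0.0
```

Run:
```python
from h import *
import cv2
o=monitor.get_obs();print(o["t"],o["tool_pos"],o["contact_force"])
a=eyes.get_image("scene")[160:340,130:430,::-1]
cv2.imwrite("pics/s5.png",cv2.resize(a,None,fx=2.6,fy=2.6))
```

```text
10.6 [ 0.54588722 -0.1882794   0.39326897] [ 0.21987455 -0.33050905  0.63030435]
```

View pics/s5.png

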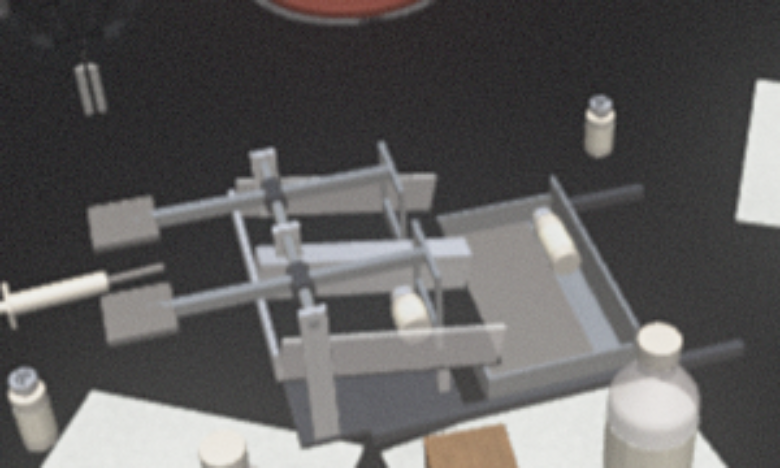

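The lever is back at rest with its pad at (125,222). The long vial lies in the tray at (555,240), and the tray and the short vial haven't moved.

```bash
python3 -c "
from station import finish_job
print(finish_job())"
```

```text
the job is handed in; nothing more can be done
None
```

I handed the job in at about 10.6 s; it returned no verdict, but the last picture shows the tray home, the long vial lying in it, both gates shut, the short vial still behind its gate, and the bystanders in view where they were.

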